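# Open the filter bay of the desk air cleaner

### The job

The air cleaner on the testing desk is due for a new filter. With the fingertips, press its snap tab fully in, then push the released filter lid along its guides until it is wholly off its seat, the filter well fully uncovered, and lies flat on the deck beyond the tab. Do not grip, lift or tip the lid, and leave the power button and the other things on the desk alone.

Things in the scene. Friction and masses are not known exactly. Their poses are not given: they have to be found in the camera images.
- cleaner: low white desk air cleaner, fixed; spans its x -66 to +114 mm, y -120 to +120 mm; deck 60 mm above the desk. Origin at desk level on the lid channel's centreline, midway along y; z up. The channel runs along its y: filter seat at the -y end, then the snap tab, then the free deck at the +y end. The lid leaves its seat towards +y
- seat (a point): centre of the seat, the open filter well (90 mm in cleaner x, 80 mm in y) under the lid, at cleaner x 0, y -61 mm, at runner height, 64 mm above the desk. Two runners (x 45 to 55 mm either side, tops 64 mm up) carry the lid along the whole channel
- deck_end (a point): middle of the end wall of the free deck, cleaner y +112 mm, 70 mm above the desk: inner face that stops the lid. The other end wall is at y -111 mm; side guides have inner faces at x +-56.5 mm and are 5 mm thick. All these walls are 70 mm high above the desk
- tab (a joint): travel of the snap tab straight down, m: 0 = fully out (top 75 mm above the desk, 3 mm above the plate of the lid, blocking it), 0.014 = fully in (top 61 mm up, 3 mm below the lid's underside). Starts at 0 to 0.003. Takes about 4 to 8 N, has no return spring and stays where it is left; the lid is free once it is in by more than 11 mm
- tab_top (a point): centre of the snap tab's flat top, moving with the tab: a grey block 40 mm (cleaner x) by 36 mm (cleaner y), with three thin ribs drawn across it, on the channel centreline between the seat and the free deck
- lid: loose grey filter lid: plate 110 (its x) by 96 (its y) by 8 mm, about 0.14 kg, axes as the cleaner's, slides under 1 to 3 N. Origin at the centre of its underside, 64 mm above the desk; starts at cleaner x 0, y -61 mm; against the far end wall it is at y +64 mm
- lid_rib (a point): top centre of the push rib that stands across the lid: 64 mm long (lid x), 10 mm thick (lid y), centred at lid y -15 mm; its top is 26 mm above the lid's underside and 18 mm above the plate's top
- power (a joint): travel of the round grey power button, m: 0 = out, 0.004 = pressed; to be left alone
- power_top (a point): centre of the top of the power button, 20 mm across, on the side strip of the cleaner at cleaner x = +90, y = -61 mm
- spare_filter: spare filter cassette: open white frame 84x74x16 mm with pleated paper, lying beside the cleaner; origin at the centre of its underside; a bystander
- cassette_a: white test cassette 24x70x6 mm lying on the desk, origin at the centre of its underside; a bystander
- cassette_b: second white test cassette 24x70x6 mm lying on the desk, origin at the centre of its underside; a bystander
- gel: hand-gel pump bottle, diameter 60 mm, 157 mm tall, standing; origin at the centre of its underside; a bystander
- cup: paper cup, diameter 76 mm, 90 mm tall, standing; origin at the centre of its underside; a bystander
- phone: black phone 72x148x9 mm lying flat; origin at the centre of its underside; a bystander
- glasses_case: blue glasses case 60x150x35 mm lying flat; origin at the centre of its underside; a bystander
Things that resemble listed ones, but are neither listed nor needed, are in the scene too. Of the things like the lid, leave any that is blue; of the rest the larger one is meant.

How it is judged:
By the outcome, as a careful person would: the job done as asked, in the order asked, and still so for the second after the job is handed in, with the robot touching nothing.
It also fails if it takes over 40 s, if anything falls off the work surface, if the arm or the gripper's body presses on something with over 40 N, if the wrist force passes 120 N, or if a joint passes its speed limit or range.

### The arm

A 6-joint arm with a two-finger parallel gripper is mounted at the origin on the work surface. World frame = base frame: x ahead of the robot, y to its left, z up, the work surface at z = 0. Lengths are in m, angles in rad, forces in N, time in s.
With the tool pointing down it reaches from about 0.25 to 0.725 m from the base axis. Payload 9.7 kg.
Tool frame: the origin (TCP) lies on the centre line of the jaws, within the pads' length; the fingertips stand 11 mm ahead of it and the grasp point (between the pads) lies 8 mm behind it; z points along the fingers, y is the direction in which the jaws open and shut (so a half turn about z gives the same grasp; the last joint's range is limited). The gripper opens to 85 mm and grips with 20 to 120 N. Pads are 22 mm wide; open, the fingers measure 114 mm over their backs; the gripper's body (76 mm by 85 mm) begins 54 mm behind the grasp point. The pads swing forward as they close: fully open they stand 13 mm farther back than shut.
Start: joints at [1.105, 0.087, 0.176, 1.66, 0, 1.571], TCP at [0.247, 0.491, 0.242] pointing down, gripper open.
Joint ranges: [-3.13, 3.13], [-0.85, 1.81], [-1.15, 1.24], [-2.2, 2.28], [-1.44, 1.52], [-3.14, 3.14]. Speed limits (rad/s): [2.22, 2.22, 2.57, 3.14, 3.14, 3.14].

### API

Orientations are given as a 3x3 rotation matrix whose columns are the frame's x, y, z axes.
In Python, from workcell import robot gives the robot as it stands.
- The arm moves only by the tool drive_tool, never from a script. Its argument "moves" is text: rows parted by semicolons, each of 7 numbers parted by spaces: the shift along the tool's x, y, z in mm, then the turn, a rotation vector about the tool's x, y, z in degrees, then the opening, from 0 (shut) to 1 (fully open). In form: x y z wx wy wz hand; .... A call has exactly 8 rows; each row shifts and turns the commanded pose from where the row before left it, along the tool's axes as they then stand; what a row does not reach is not made up. A row lasts 1/8 s, in which the tool goes at most 62.5 mm and 10.7 degrees, less where a joint would pass 70% of its speed; a pose out of reach is approached as far as the arm can. A call with a gripper value outside its range is refused whole. The fingers move at their own pace and stop on an object; the grip force is fixed at half the most. Time passes only in rows, so rows that do not move let the fingers close, or fill a call up. It gives the time, the measured TCP pose, the force and the opening at its end, in the units of the state.
- robot.get_state(): the state, without advancing time (a new reading comes with each control period).
- robot.camera(name): name is "scene" or "top" or "wrist"; returns a dict with "frame" (480x640x3 uint8, red, green, blue), "fovy" (degrees; the focal length in pixels is half the picture's height over the tangent of half this angle, whatever the lens; pixels are square), "cx", "cy" (the principal point, pixels), "dist_coeffs" ([k1, k2, p1, p2, k3] as OpenCV has them; the pictures are not rectified), "view" (4x4, takes a point from world to camera coordinates). Camera axes: x right, y down, z forward; pixel columns grow to the right and rows downward; lengths in m; the calibration is good to about 2 mm. A picture is of the moment at which its call begins. There is no depth.
- robot.finish_job(): hands the job in, once; it reports no verdict.
The state is a dict: "t": time; "joint_pos": joint angles; "qd": joint speeds; "effort": joint torques, N m; "tool_pos": TCP position; "tcp_rot": TCP orientation; "wrist_force": force on the tool from outside, world axes, zero at the start; "wrist_torque": the same for the moment, N m; "grip_width": finger opening in m.
Only numpy, scipy, OpenCV 4.12 (cv2) and the standard library are available. Lean on these libraries where they do the work, as an engineer would, in place of code of your own. Each camera call takes 0.05 s, during which the arm holds its last target. There are 200 camera calls.

## Working session

There is one attempt and no reset: what is moved stays moved. The work goes in short steps, Python scripts to look and compute and a tool call to move; the robot and the scene stay as the last step left them, time stands still between calls to the robot, and variables do not carry over. Pictures are saved under pics/ and viewed, about 8 in all and at most 12, crops included, and the job is handed in when it is done.

Besides the shell and the picture viewer there is one more tool, called after ">>>" as a command line: name --argument value ..., lists and objects as JSON in quotes. drive_tool: Moves the arm, as the interface text tells. Its arguments: {"type":"object","properties":{"moves":{"type":"string"}},"required":["moves"]}

```bash
mkdir -p pics; cat > h.py <<'E'
import numpy as np,cv2,json,pickle
from workcell import robot
def snap(n,f):
    c=robot.camera(n); pickle.dump(c,open(f'pics/{f}.pkl','wb')); cv2.imwrite(f'pics/{f}.png',c['frame'][:,:,::-1]); return c
def load(f): return pickle.load(open(f'pics/{f}.pkl','rb'))
def K(c):
    f=240/np.tan(np.radians(c['fovy'])/2); return np.array([[f,0,c['cx']],[0,f,c['cy']],[0,0,1]])
def px2w(c,uv,z):
    n=cv2.undistortPoints(np.array(uv,float).reshape(-1,1,2),K(c),np.array(c['dist_coeffs'],float)).reshape(-1,2)
    V=np.array(c['view']);R,t=V[:3,:3],V[:3,3];o=-R.T@t
    d=np.c_[n,np.ones(len(n))]@R
    return o+d*((np.array(z)-o[2])/d[:,2])[:,None]
def w2px(c,P):
    V=np.array(c['view']);return cv2.projectPoints(np.array(P,float).reshape(-1,1,3),cv2.Rodrigues(V[:3,:3])[0],V[:3,3],K(c),np.array(c['dist_coeffs'],float))[0].reshape(-1,2)
E
python3 - <<'E'
from h import *
a=snap('top','top0');b=snap('scene','sc0')
print(robot.get_state())
for c in(a,b):print(c['fovy'],c['dist_coeffs'],np.round(c['view'],3).tolist())
E
```

```text
{'t': 0.1, 'joint_pos': array([1.10501810e+00, 8.74066185e-02, 1.75199106e-01, 1.65978941e+00,
       3.81091660e-05, 1.57079390e+00]), 'qd': array([ 0.00068228, -0.0025465 ,  0.00195604, -0.00013059,  0.00060774,
       -0.00034735]), 'effort': array([-1.17623367e-03, -5.21561837e+01,  4.65652514e+01,  1.59730524e-02,
       -5.38804261e-05, -1.10608585e-05]), 'tool_pos': array([0.24691916, 0.49124228, 0.24164578]), 'tcp_rot': array([[-8.93473390e-01,  4.49115767e-01, -5.73258731e-04],
       [ 4.49116132e-01,  8.93472767e-01, -1.05558309e-03],
       [ 3.81120575e-05, -1.20059514e-03, -9.99999279e-01]]), 'wrist_force': array([-1.26327098, -0.28518261, -0.21127206]), 'wrist_torque': array([0.04777906, 0.01352124, 0.00216498]), 'grip_width': 0.08514400557727671}
55.66729801261727 [0.02495506 0.         0.         0.         0.        ] [[-0.021, -0.999, -0.028, 0.036], [-0.987, 0.025, -0.156, 0.513], [0.157, 0.024, -0.987, 1.051], [0.0, 0.0, 0.0, 1.0]]
48.59979857434744 [-0.07671602  0.          0.          0.          0.        ] [[-0.169, 0.986, 0.013, 0.065], [0.854, 0.153, -0.496, -0.418], [-0.491, -0.073, -0.868, 1.623], [0.0, 0.0, 0.0, 1.0]]
```

View pics/top0.png

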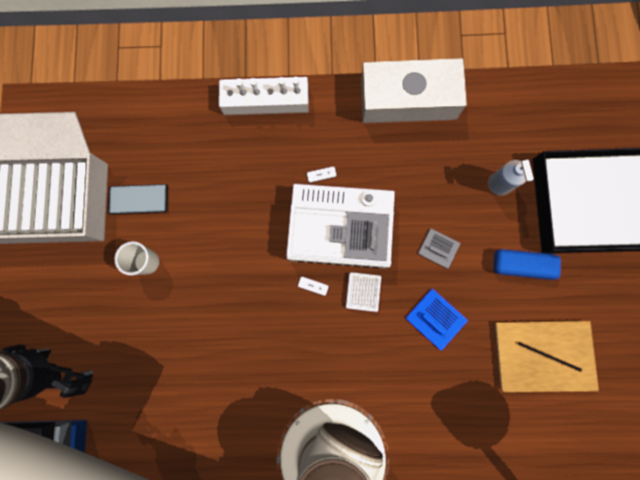

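View pics/sc0.png

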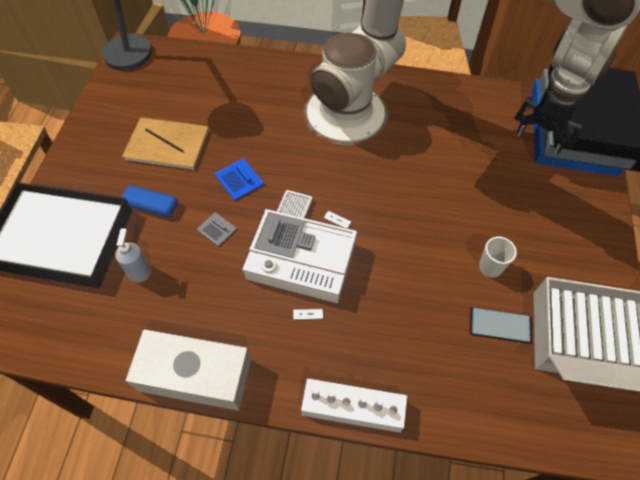

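The top view shows the cleaner around (342,225), with its lid at (367,236), the tab at (338,233) and the power button at (368,198). Cleaner +y points roughly along world +y (image left). Next I'll enlarge both views.

```bash
python3 - <<'E'
from h import *
a=cv2.imread('pics/top0.png')[175:275,280:405];b=cv2.imread('pics/sc0.png')[200:305,240:365]
r=lambda i:cv2.resize(i,None,fx=6.4,fy=5.7*6.4/5.7,interpolation=cv2.INTER_CUBIC)[:600]
A=cv2.resize(a,None,fx=6,fy=6,interpolation=cv2.INTER_CUBIC);cv2.imwrite('pics/topc.png',A)
B=cv2.resize(b,None,fx=5.7,fy=5.7,interpolation=cv2.INTER_CUBIC);cv2.imwrite('pics/scc.png',B)
E
```

```text
(no output)
```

View pics/topc.png

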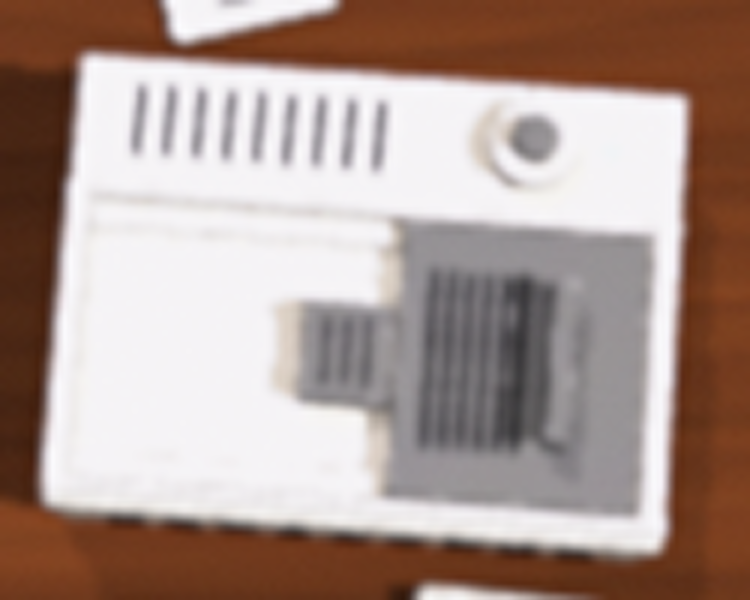

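View pics/scc.png

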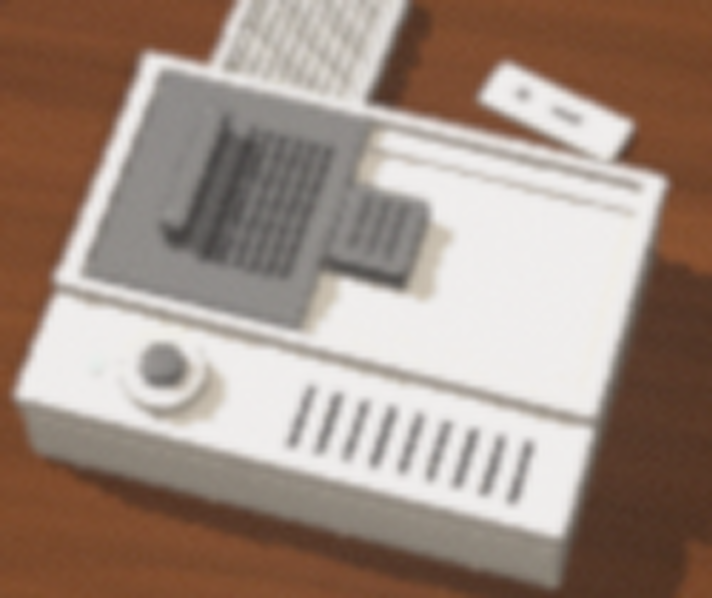

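The crops show the lid corners, the deck's far corners and the tab clearly, so I'll fit the cleaner pose to those points.

```bash
cat > fit.py <<'E'
from h import *
from scipy.optimize import least_squares
a=load('top0');b=load('sc0')
u=lambda p,s,o:(np.array(p,float)+.5)/s-.5+np.array(o)
T=u([(80,55),(688,97),(400,222),(655,237),(383,493),(640,515),(534,139)],6,(280,175))
S=u([(18,398),(562,538),(300,328),(83,275),(377,122),(165,70),(163,365)],5.7,(240,200))
MT=np.array([(114,120,60),(114,-120,60),(55,-13,72),(55,-109,72),(-55,-13,72),(-55,-109,72)])/1e3
MS=MT[[1,0,2,3,4,5]]
def W(p,M):
    c,s=np.cos(p[2]),np.sin(p[2]);M=np.atleast_2d(M)
    return np.c_[p[0]+c*M[:,0]-s*M[:,1],p[1]+s*M[:,0]+c*M[:,1],M[:,2]]
E
python3 - <<'E'
from fit import *
for n,f in (('top',lambda p:w2px(a,W(p,MT))-T[:6]),('sc',lambda p:w2px(b,W(p,MS))-S[:6]),('both',lambda p:np.r_[w2px(a,W(p,MT))-T[:6],w2px(b,W(p,MS))-S[:6]])):
    r=least_squares(lambda p:f(p).ravel(),[.5,0,0],loss='soft_l1');p=r.x
    print(n,p,np.round(f(p),1).tolist())
def inv(P): 
    c,s=np.cos(p[2]),np.sin(p[2]);d=P[:,:2]-p[:2];return np.round(1000*np.c_[c*d[:,0]+s*d[:,1],-s*d[:,0]+c*d[:,1]],1)
print('tab top-left edge corners top',inv(px2w(a,u([(302,305),(297,398)],6,(280,175)),.075)))
print('tab scene',inv(px2w(b,u([(432,208),(408,275)],5.7,(240,200)),.075)))
print('power',inv(px2w(a,T[6:],.07)),inv(px2w(b,S[6:],.07)))
print('rib',inv(px2w(a,u([(582,285),(570,450)],6,(280,175)),.09)))
E
```

```text
top [ 0.51063594 -0.03216797 -0.10098449] [[0.5, 0.2], [-0.7, 0.2], [0.9, -0.8], [-0.5, -0.3], [0.5, 0.6], [-0.7, 0.1]]
sc [ 0.51126862 -0.03009004 -0.10307786] [[-0.1, 0.1], [0.4, 0.5], [-0.3, 0.1], [0.3, -0.1], [-0.7, -0.5], [0.3, -0.1]]
both [ 0.51087719 -0.03107025 -0.10160859] [[0.1, 0.0], [-1.1, 0.1], [0.5, -0.8], [-1.0, -0.4], [-0.0, 0.5], [-1.2, 0.0], [-0.5, -0.1], [0.1, 0.2], [-0.6, -0.1], [-0.0, -0.2], [-1.1, -0.7], [-0.1, -0.3]]
tab top-left edge corners top [[ 16.6  23.7]
 [-20.   22.8]]
tab scene [[-16.2  26.4]
 [ 18.9  25.8]]
power [[ 90.5 -62.2]] [[ 86.7 -62.3]]
rib [[ 29.7 -82.6]
 [-34.1 -81.9]]
```

Fit is consistent: both views agree to within about 2 mm, and the power button and rib land where they should. Tab centre is at about cleaner y=+6.5. Next I'll plan the transit.

```bash
cat > plan.py <<'E'
from h import *
from scipy.spatial.transform import Rotation as R
P=np.array([.5109,-.0311,-.1016])
def goal(x,y,z): # cleaner mm ->world m
    c,s=np.cos(P[2]),np.sin(P[2]);return np.array([P[0]+(c*x-s*y)/1e3,P[1]+(s*x+c*y)/1e3,z/1e3])
def Rg():  # tool y along cleaner +x, z down
    c,s=np.cos(P[2]),np.sin(P[2]);y=np.array([c,s,0]);z=np.array([0,0,-1.]);return np.c_[np.cross(y,z),y,z]
def plan(g,n):
    st=robot.get_state();p=st['tool_pos'];r=R.from_matrix(st['tcp_rot']);G=R.from_matrix(Rg())
    w=(r.inv()*G).as_rotvec();d=(g-p)/n
    print('rotvec deg',np.degrees(w).round(1),'dist',np.round((g-p)*1e3,1), 'F',st['wrist_force'].round(1))
    for i in range(n):
        q=r*R.from_rotvec(w*i/n);print(np.round(q.inv().apply(d)*1e3,1),np.round(np.degrees(w/n),2))
E
python3 -c "
from plan import *
plan(goal(0,6.5,190),16)"
```

```text
rotvec deg [-0.1  0.  69.1] dist [ 264.6 -515.9  -51.6] F [-1.3 -0.3 -0.2]
[-29.3 -21.4   3.3] [-0.    0.    4.32]
[-30.8 -19.1   3.2] [-0.    0.    4.32]
[-32.1 -16.7   3.2] [-0.    0.    4.32]
[-33.3 -14.3   3.2] [-0.    0.    4.32]
[-34.3 -11.7   3.2] [-0.    0.    4.32]
[-35.1  -9.1   3.2] [-0.    0.    4.32]
[-35.7  -6.4   3.2] [-0.    0.    4.32]
[-36.   -3.7   3.2] [-0.    0.    4.32]
[-36.2  -1.    3.2] [-0.    0.    4.32]
[-36.2   1.7   3.2] [-0.    0.    4.32]
[-36.    4.5   3.2] [-0.    0.    4.32]
[-35.5   7.1   3.2] [-0.    0.    4.32]
[-34.9   9.8   3.2] [-0.    0.    4.32]
[-34.   12.4   3.2] [-0.    0.    4.32]
[-33.   14.9   3.2] [-0.    0.    4.32]
[-31.8  17.4   3.2] [-0.    0.    4.32]
```

>>> drive_tool --moves "-29 -21 3 0 0 4.3 0; -31 -19 3 0 0 4.3 0; -32 -17 3 0 0 4.3 0; -33 -14 3 0 0 4.3 0; -34 -12 3 0 0 4.3 0; -35 -9 3 0 0 4.3 0; -36 -6 3 0 0 4.3 0; -36 -4 3 0 0 4.3 0"

```text
t: 1.1
tool_pos: [0.3798, 0.2332, 0.2179]
tcp_rot: [[-0.481, 0.877, -0.0], [0.877, 0.481, -0.0], [-0.0, -0.0, -1.0]]
wrist_force: [0.1, -0.8, -0.1]
grip_width: -0.0002
```

>>> drive_tool --moves "-36 -1 3 0 0 4.3 0; -36 2 3 0 0 4.3 0; -36 5 3 0 0 4.3 0; -36 7 3 0 0 4.3 0; -35 10 3 0 0 4.3 0; -34 12 3 0 0 4.3 0; -33 15 3 0 0 4.3 0; -20 12 3 0 0 4.3 0"

```text
t: 2.1
tool_pos: [0.5085, -0.0125, 0.1937]
tcp_rot: [[0.099, 0.995, -0.001], [0.995, -0.099, -0.0], [-0.0, -0.001, -1.0]]
wrist_force: [-0.0, -0.3, 0.4]
grip_width: 0.0001
```

```bash
python3 -c "
from plan import *
c=snap('wrist','w1')
plan(goal(0,6.5,96),4)
print(robot.get_state()['joint_pos'].round(2))
print('pred tab corners',w2px(c,[goal(x,y,75) for x,y in((20,25),(-20,25),(0,6.5))]).round(), 'rib',w2px(c,[goal(x,-81,90) for x in(-32,32)]).round(),'lid',w2px(c,[goal(x,-13,72) for x in(-55,55)]).round())"
```

```text
rotvec deg [-0.   0.1 -0.1] dist [  2.3 -10.7 -97. ] F [-2.1 -1.8 -0.5]
[-2.6  0.9 24.3] [-0.01  0.01 -0.03]
[-2.6  0.9 24.3] [-0.01  0.01 -0.03]
[-2.6  0.9 24.3] [-0.01  0.01 -0.03]
[-2.6  0.8 24.3] [-0.01  0.01 -0.03]
[-0.03 -0.02 -0.03  1.56 -0.    1.65]
pred tab corners [[356. 228.]
 [297. 228.]
 [326. 254.]] rib [[282. 374.]
 [370. 374.]] lid [[249. 278.]
 [403. 278.]]
```

View pics/w1.png

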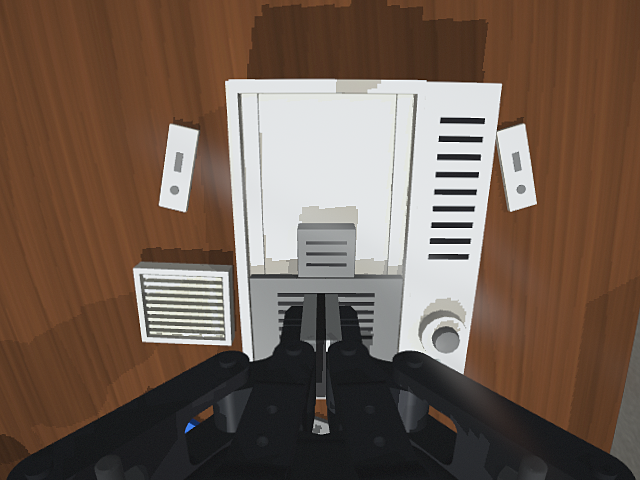

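The wrist view matches the prediction: tab far edge at (298–356,229) against 228, and lid edge at row 277 against 278. Going down and pressing.

>>> drive_tool --moves "-5 1 25 0 0 0 0; -6 1 30 0 0 0 0; 0 1 30 0 0 0 0; 0 0 18 0 0 0 0; 0 0 3 0 0 0 0; 0 0 0 0 0 0 0; 0 0 0 0 0 0 0; 0 0 0 0 0 0 0"

```text
t: 3.15
tool_pos: [0.5105, -0.0222, 0.0891]
tcp_rot: [[0.096, 0.995, 0.001], [0.995, -0.096, -0.0], [0.0, 0.001, -1.0]]
wrist_force: [-0.1, -0.1, 0.5]
grip_width: 0.0002
```

>>> drive_tool --moves "0 0 2 0 0 0 0; 0 0 3 0 0 0 0; 0 0 3 0 0 0 0; 0 0 3 0 0 0 0; 0 0 3 0 0 0 0; 0 0 3 0 0 0 0; 0 0 1 0 0 0 0; 0 0 0 0 0 0 0"

```text
t: 4.15
tool_pos: [0.5104, -0.0223, 0.0719]
tcp_rot: [[0.096, 0.995, 0.002], [0.995, -0.096, -0.0], [0.0, 0.002, -1.0]]
wrist_force: [-3.9, -0.8, 17.1]
grip_width: -0.0003
```

>>> drive_tool --moves "0 0 0.5 0 0 0 0; 0 0 0.5 0 0 0 0; 0 0 0 0 0 0 0; 0 0 0 0 0 0 0; 0 0 0 0 0 0 0; 0 0 0 0 0 0 0; 0 0 0 0 0 0 0; 0 0 0 0 0 0 0"

```text
t: 5.15
tool_pos: [0.5105, -0.0223, 0.0718]
tcp_rot: [[0.096, 0.995, 0.002], [0.995, -0.096, -0.0], [0.0, 0.002, -1.0]]
wrist_force: [-7.6, 0.6, 25.6]
grip_width: 0.0001
```

The tab is on its stop: z no longer changes while the force rises. Next I'll lift, go over the rib and come down behind it.

>>> drive_tool --moves "0 0 -15 0 0 0 0; 0 0 -25 0 0 0 0; 0 0 -18 0 0 0 0; -25 0 0 0 0 0 0; -40 0 0 0 0 0 0; -35 0 0 0 0 0 0; -5 0 0 0 0 0 0; 0 0 0 0 0 0 0"

```text
t: 6.15
tool_pos: [0.5, -0.1267, 0.1271]
tcp_rot: [[0.096, 0.995, -0.0], [0.995, -0.096, 0.0], [0.0, -0.001, -1.0]]
wrist_force: [0.8, -0.4, -0.6]
grip_width: -0.0002
```

```bash
python3 -c "
from plan import *
c=snap('wrist','w2')
plan(goal(0,-98,88),1)
print('pred tab corners at 61',w2px(c,[goal(x,y,61) for x,y in((20,25),(-20,25),(0,6.5))]).round(), 'rib',w2px(c,[goal(x,-81,90) for x in(-32,32)]).round(),'lid',w2px(c,[goal(x,-13,72) for x in(-55,55)]).round())"
```

```text
rotvec deg [-0.  -0.   0.3] dist [  0.9  -2.3 -39.2] F [-0.7 -0.2 -0.4]
[-2.3  1.1 39.2] [-0.02 -0.02  0.34]
pred tab corners at 61 [[366.  22.]
 [280.  22.]
 [323.  64.]] rib [[254. 258.]
 [391. 259.]] lid [[204. 107.]
 [442. 108.]]
```

View pics/w2.png

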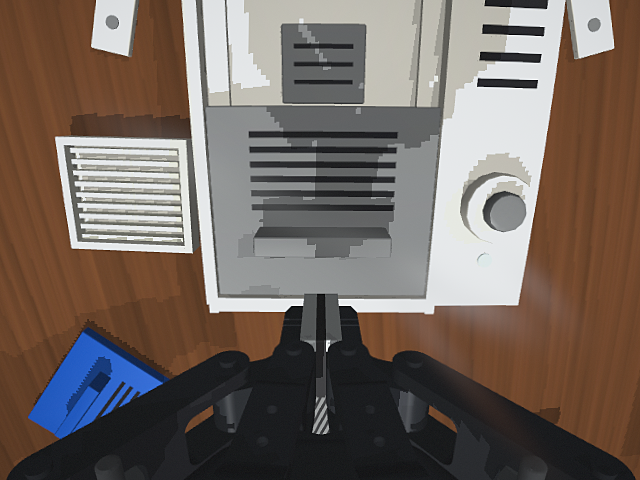

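The tab now lies flush at (282–366,24), where it should be when fully in. The rib's back edge is at row 257, against a predicted 258. Descending behind the rib.

>>> drive_tool --moves "-2 1 10 0 0 0 0; 0 0 15 0 0 0 0; 0 0 10 0 0 0 0; 0 0 5 0 0 0 0; 0 0 0 0 0 0 0; 0 0 0 0 0 0 0; 0 0 0 0 0 0 0; 0 0 0 0 0 0 0"

```text
t: 7.2
tool_pos: [0.501, -0.1289, 0.0876]
tcp_rot: [[0.096, 0.995, 0.0], [0.995, -0.096, -0.0], [-0.0, 0.0, -1.0]]
wrist_force: [-0.1, 0.8, -0.1]
grip_width: 0.0002
```

>>> drive_tool --moves "2 0 0 0 0 0 0; 3 0 0 0 0 0 0; 3 0 0 0 0 0 0; 4 0 0 0 0 0 0; 4 0 0 0 0 0 0; 4 0 0 0 0 0 0; 0 0 0 0 0 0 0; 0 0 0 0 0 0 0"

```text
t: 8.2
tool_pos: [0.5028, -0.1088, 0.0873]
tcp_rot: [[0.095, 0.995, -0.0], [0.995, -0.095, 0.0], [0.0, -0.0, -1.0]]
wrist_force: [-0.4, 0.0, 0.9]
grip_width: -0.0001
```

>>> drive_tool --moves "5 0 0 0 0 0 0; 8 0 0 0 0 0 0; 8 0 0 0 0 0 0; 8 0 0 0 0 0 0; 8 0 0 0 0 0 0; 8 0 0 0 0 0 0; 5 0 0 0 0 0 0; 2 0 0 0 0 0 0"

```text
t: 9.2
tool_pos: [0.5078, -0.0569, 0.0873]
tcp_rot: [[0.095, 0.995, 0.0], [0.995, -0.095, -0.0], [-0.0, 0.0, -1.0]]
wrist_force: [-0.2, -0.6, -0.5]
grip_width: -0.0001
```

```bash
python3 -c "
from plan import *
c=snap('wrist','w3')
plan(goal(0,31,87),1)
for y in(-15,-10,-5): print(y,'lid edge',w2px(c,[goal(x,y+48,72) for x in(-55,55)]).round().tolist(),'rib',w2px(c,[goal(x,y-10,90) for x in(-32,32)]).round().tolist())"
```

```text
rotvec deg [ 0.  -0.   0.3] dist [ 6.3 56.6 -0.3] F [-0.2 -0.6  0.3]
[56.9  0.8  0.3] [ 0.   -0.01  0.35]
-15 lid edge [[178.0, 170.0], [466.0, 172.0]] rib [[237.0, 330.0], [405.0, 330.0]]
-10 lid edge [[176.0, 157.0], [467.0, 158.0]] rib [[236.0, 318.0], [406.0, 319.0]]
-5 lid edge [[175.0, 143.0], [469.0, 145.0]] rib [[235.0, 306.0], [407.0, 307.0]]
```

View pics/w3.png

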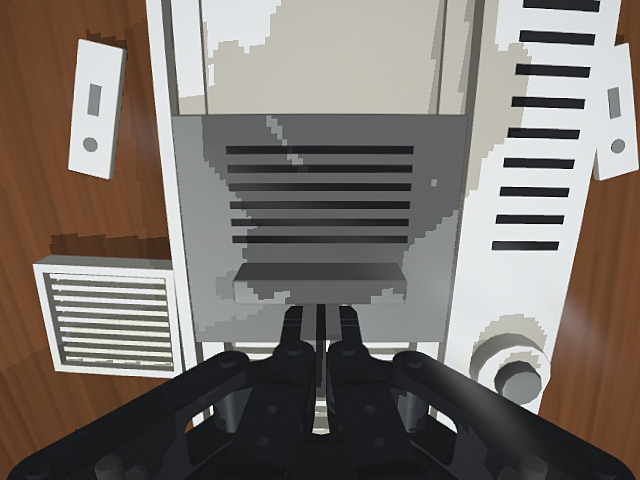

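The lid is sliding straight, with its front edge level at row 114 (lid y ≈ +6) and the well opening up behind it. About 57 mm remain.

>>> drive_tool --moves "5 0 0 0 0 0 0; 9 0 0 0 0 0 0; 9 0 0 0 0 0 0; 9 0 0 0 0 0 0; 9 0 0 0 0 0 0; 7 0 0 0 0 0 0; 4 0 0 0 0 0 0; 2 0 0 0 0 0 0"

```text
t: 10.25
tool_pos: [0.513, -0.0033, 0.0873]
tcp_rot: [[0.095, 0.995, 0.0], [0.995, -0.095, -0.0], [-0.0, 0.0, -1.0]]
wrist_force: [-0.5, -1.5, -0.1]
grip_width: -0.0003
```

>>> drive_tool --moves "0.5 0 0 0 0 0 0; 0.5 0 0 0 0 0 0; 0.5 0 0 0 0 0 0; 0.5 0 0 0 0 0 0; 0.5 0 0 0 0 0 0; 0.5 0 0 0 0 0 0; 0 0 0 0 0 0 0; 0 0 0 0 0 0 0"

```text
t: 11.25
tool_pos: [0.5132, -0.0004, 0.0873]
tcp_rot: [[0.096, 0.995, -0.0], [0.995, -0.096, 0.0], [0.0, -0.0, -1.0]]
wrist_force: [-0.6, -0.5, -0.1]
grip_width: -0.0004
```

>>> drive_tool --moves "0.5 0 0 0 0 0 0; 0.5 0 0 0 0 0 0; 0.5 0 0 0 0 0 0; 0.5 0 0 0 0 0 0; 0 0 0 0 0 0 0; 0 0 0 0 0 0 0; 0 0 0 0 0 0 0; 0 0 0 0 0 0 0"

```text
t: 12.25
tool_pos: [0.513, 0.0009, 0.0873]
tcp_rot: [[0.096, 0.995, -0.001], [0.995, -0.096, -0.001], [-0.001, -0.001, -1.0]]
wrist_force: [-2.0, -5.5, 2.9]
grip_width: -0.0
```

There is gentle end-wall contact (5.5 N). Backing off and lifting away.

>>> drive_tool --moves "-4 0 0 0 0 0 0; -8 0 0 0 0 0 0; -6 0 0 0 0 0 0; 0 0 -20 0 0 0 0; 0 0 -40 0 0 0 0; -20 0 -40 0 0 0 0; -40 0 -20 0 0 0 0; 0 0 0 0 0 0 0"

```text
t: 13.25
tool_pos: [0.5064, -0.0782, 0.2092]
tcp_rot: [[0.098, 0.995, 0.003], [0.995, -0.098, -0.001], [-0.0, 0.003, -1.0]]
wrist_force: [-0.8, -0.1, -0.4]
grip_width: -0.0001
```

>>> drive_tool --moves "-40 0 0 0 0 0 0; -50 0 0 0 0 0 0; -50 0 0 0 0 0 0; -40 0 0 0 0 0 0; -20 0 0 0 0 0 0; 0 0 0 0 0 0 0; 0 0 0 0 0 0 0; 0 0 0 0 0 0 0"

```text
t: 14.25
tool_pos: [0.4871, -0.2741, 0.2074]
tcp_rot: [[0.094, 0.996, 0.0], [0.996, -0.094, 0.0], [0.0, 0.0, -1.0]]
wrist_force: [0.1, 1.3, -0.3]
grip_width: -0.0001
```

```bash
python3 -c "
from plan import *
c=snap('top','top1');d=snap('scene','sc1')
A=cv2.imread('pics/top1.png')[165:285,270:410];B=cv2.imread('pics/sc1.png')[190:320,230:370]
f=lambda i:cv2.resize(i,(400,int(400*i.shape[0]/i.shape[1])),interpolation=cv2.INTER_CUBIC)
A,B=f(A),f(B);h=min(len(A),len(B));cv2.imwrite('pics/fin.png',np.hstack([A[:h],B[:h]]))
s=robot.get_state();print(s['tool_pos'],s['wrist_force'])
L=[(55,112),(-55,112),(-55,16),(55,16)]
print(((w2px(c,[goal(x,y,72) for x,y in L])-[270,165])*400/140).round().tolist(),((w2px(d,[goal(x,y,72) for x,y in L])-[230,190])*400/140+[400,0]).round().tolist())"
```

```text
[ 0.48706692 -0.27434212  0.20747616] [-0.22920272 -0.64409508 -0.72312775]
[[68.0, 120.0], [56.0, 252.0], [174.0, 261.0], [184.0, 128.0]] [[719.0, 228.0], [750.0, 120.0], [645.0, 94.0], [609.0, 200.0]]
```

View pics/fin.png

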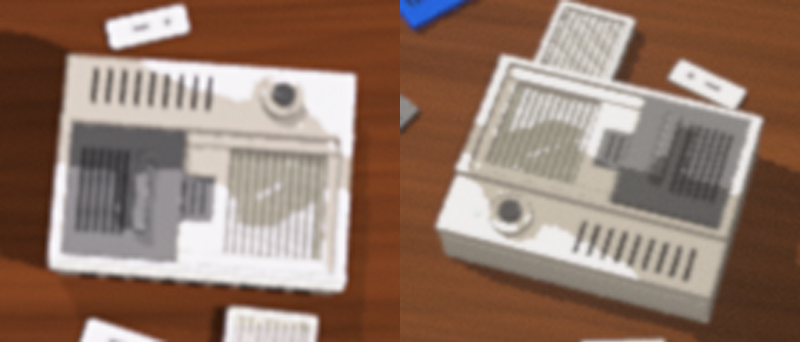

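Both views show the lid flat against the end wall, with its corners where predicted for y ≈ +64, and the well fully open.

```bash
python3 -c "
from h import *
print(robot.finish_job())"
```

```text
the job is handed in; nothing more can be done
None
```

The filter lid is off its seat, flat on the free deck and up against the end wall, with the filter well fully uncovered. The job is handed in at about 14 s on the robot's clock.

- **Tab:** I pressed it in with the closed fingertips until it hit its stop. The tips were about 61 mm above the desk, with the force rising to about 26 N and no further travel.
- **Lid:** I pushed it by the back of its rib along the guides until it touched the end wall at about 5.5 N. I then backed the fingers off, lifted them and moved them clear.
- **Last checks:** The top and scene views both show the lid's corners within a few mm of where they should be for cleaner y ≈ +64 mm. The fingers are well clear and the wrist force is near zero.
- **Other things:** I did not touch the power button, and it and the bystanders visible in the last crops look unmoved. I did not measure the power button's travel. I did not re-check the cup, gel, phone and glasses case, but the arm never came down near them.

No check failed. The two cameras' fits of the cleaner's position differed by about 2 mm, which is within the calibration.

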